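# Fit the thick sanding drum to the spindle sander

### The job

Fit the thickest of the three sanding drums to the spindle sander: take it from the wooden rack, stand its tapered shank in the sander's socket and tap or push it down until its collar is home on the spindle nose, so that the taper holds it, then let go. Just dropped in, it stands proud and is not home; leave the other two drums in the rack.

Things in the scene. Friction and masses are not known exactly. Their poses are not given: they have to be found in the camera images.
- drum_thick: thickest of three upright sanding drums, 0.18 kg, hanging in any order in a low wooden rack. Origin: on the axis at the underside of its collar, z up. Below: round tapered steel shank, 52 mm long, 26 mm across at the origin, 16 at the tip. Above: dark collar 38 across (z 0 to 8), brown drum 48 across (z 8 to 78, grip here), flat steel bolt head 20 across, its top at z 88 mm.
- drum_medium: medium drum, 35 mm across, otherwise as drum_thick, same origin; stays in the rack. At the start all three hang by the collar with the origin 66 mm above the bench, at the rack's top; the rack is 76 mm wide and 250 mm long, its three holes 85 mm apart in a row and 30 mm across.
- drum_thin: thin drum, 24 mm across, otherwise as drum_thick, same origin; stays in the rack.
- spindle_socket (a point): centre of the rim of the steel spindle nose (41 mm across, 29 mm mouth) on the sander, a fixed low grey box with a 200 x 190 mm aluminium table; 5 mm above the table, 83 mm above the bench; z up. A released shank stops with the drum's origin about 10 mm above this point; a push from above, growing to 15 to 20 N, drives it down to 0 mm (home, collar on the nose); friction keeps it.

How it is judged:
At the end, for the whole second after the job is handed in: The thick drum stands upright (within 7 degrees) in the sander's socket, on its axis within 6 mm, its collar within 4 mm of the spindle nose, released and at rest; the medium and the thin drum are still in their rack holes, within 20 mm of where they stood (horizontal distance between drum_thick and spindle_socket below 0.006 m and z of drum_thick in the frame of spindle_socket between -0.006 and 0.004 m and angle between drum_thick's own z axis and vertical below 0.12 rad and linear speed of drum_thick below 0.02 m/s and distance of each of drum_medium, drum_thin from where it was at the start of the episode below 0.02 m); the robot touches nothing.
It fails at once if the medium drum is taken or knocked out of its hole (distance of drum_medium from where it was at the start of the episode above 0.03 m).
It fails at once if the thin drum is taken or knocked out of its hole (distance of drum_thin from where it was at the start of the episode above 0.03 m).
It also fails if it takes over 48 s, if anything falls off the work surface, if the arm or the gripper's body presses on something with over 40 N, if the wrist force passes 120 N, or if a joint passes its speed limit or range.

### The arm

A 6-joint arm with a two-finger parallel gripper is mounted at the origin on a cart in front of the work surface, level with it; the furniture and walls round the work are solid. World frame = base frame: x ahead of the robot, y to its left, z up, the work surface at z = 0. Lengths are in m, angles in rad, forces in N, time in s.
With the tool pointing down it reaches from about 0.225 to 0.875 m from the base axis. Payload 3.4 kg.
Tool frame: the origin (TCP) lies between the finger pads; the fingertips stand 22 mm ahead of it and the grasp point (between the pads) lies 3 mm ahead of it (manip.finger_overhang is the distance from the TCP to the fingertips, in m); z points along the fingers, y is the line along which they close (so a half turn about z gives the same grasp; the last joint's range is limited). The gripper opens to 85 mm and grips with 20 to 120 N. Pads are 22 mm wide; open, the fingers measure 114 mm over their backs; the gripper's body (76 mm by 85 mm) begins 54 mm behind the grasp point. The pads swing forward as they close: fully open they stand 13 mm farther back than shut.
Start: joints at [1.052, 0.276, 1.505, -0, 1.361, -0.121], TCP at [0.223, 0.53, 0.253] pointing down, gripper open.
Joint ranges: [-2.89, 2.89], [-0.75, 2.08], [0.22, 2.7], [-1.18, 4.32], [0.11, 2.71], [-2.7, 2.7]. Speed limits (rad/s): [2.57, 2.57, 3.14, 3.14, 3.14, 3.14].

### API

Orientations are given as a unit quaternion [w, x, y, z].
In Python, from rig import get_state, eyes, order, manip gives the robot as it stands.
- The arm moves only by the tool drive_tool, never from a script. Its argument "rows" is a list of rows, each a list of 4 numbers: the shift along the tool's x, y, z in units of 25 mm (1.0 is 25 mm), then the turn about the tool's z in units of 6 degrees (1.0 is 6 degrees). A call has exactly 8 rows; each row is the pose to reach, as a shift and turn from the pose commanded when the call began, along the tool's axes at that moment; what a row does not reach only later rows make up. A row lasts 1/12 s, in which the tool goes at most 41.7 mm and 7.16 degrees, less where a joint would pass 70% of its speed; a pose out of reach is approached as far as the arm can. A call with a gripper value outside its range is refused whole. "grip" is the finger opening in mm, from 0 to 85.4, set as the call begins (left out, the last holds). The fingers move at their own pace and stop on an object; "newtons" is the grip in N (left out, the last holds). Time passes only in rows, so rows that repeat a pose let the fingers close, or fill a call up. It gives the time, the measured TCP pose, the force, the opening and the grip force at its end, in the units of the state.
- get_state(): the state, without advancing time (a new reading comes with each control period).
- eyes.get_image(name): name is "scene" or "side" or "wrist"; returns (picture, depth): 384x512x3 uint8, red, green, blue; 384x512 float32, m along the optical axis (not along the pixel's ray), 0 where there is no reading.
- eyes.camera_info(name): a dict with "fx", "fy", "cx", "cy" (pixels), "R" (3x3) and "t" (3): a world point X has camera coordinates R X + t. Camera axes: x right, y down, z forward; pixel columns grow to the right and rows downward; lengths in m; the calibration is good to about 2 mm. A picture is of the moment at which its call begins: read the wrist's pose just before it. camera_info takes no time and is no camera call; for the wrist camera it gives the pose at the moment of the call.
- order.sign_off(): hands the job in; it is judged then, once.
The state is a dict: "clock": time; "qpos": joint angles; "qd": joint speeds; "effort": joint torques, N m; "position": TCP position; "ee_rot": TCP orientation; "contact_force": force on the tool from outside, world axes, zero at the start; "moment": the same for the moment, N m; "width": finger opening in m; "gripper_force": force on a finger pad.
Only numpy, scipy, OpenCV 4.12 (cv2) and the standard library are available. Lean on these libraries where they do the work, as an engineer would, in place of code of your own. Each camera call takes 0.05 s, during which the arm holds its last target. There are 200 camera calls.

## Working session

There is one attempt and no reset: what is moved stays moved. The work goes in short steps, Python scripts to look and compute and a tool call to move; the robot and the scene stay as the last step left them, time stands still between calls to the robot, and variables do not carry over. Pictures are saved under pics/ and viewed, at most 10 in all, crops included, and the job is handed in when it is done.

Besides the shell and the picture viewer there is one more tool, called after "Call:" as a command line: name --pt "numbers of a row" for each row, then --argument value for the rest. drive_tool: Moves the arm, as the interface text tells. Its arguments: {"type":"object","properties":{"rows":{"type":"array","items":{"type":"array","items":{"type":"number"}}},"grip":{"type":"number"},"newtons":{"type":"number"}},"required":["rows"]}

```bash
mkdir -p pics; cat > h.py <<'E'
import numpy as np, cv2
from rig import get_state, eyes, order, manip
def snap(n):
    i=eyes.camera_info(n); p,d=eyes.get_image(n); return p,d,i
def cloud(d,i):
    v,u=np.mgrid[:d.shape[0],:d.shape[1]]
    c=np.stack([(u-i['cx'])/i['fx']*d,(v-i['cy'])/i['fy']*d,d],-1)
    return (c-i['t'])@np.asarray(i['R'])   # R^T (c-t)
E
python3 - <<'E'
from h import *
s=get_state(); print(s['clock'],s['position'],s['ee_rot'],s['width'])
for n in('scene','side','wrist'):
    p,d,i=snap(n); np.savez(f'pics/{n}0.npz',p=p,d=d,**{k:np.asarray(i[k]) for k in i if k in('fx','fy','cx','cy','R','t')})
    print(n,(-np.array(i['R']).T@i['t']).round(3))
    cv2.imwrite(f'pics/{n}0.png',p[...,::-1])
a=[cv2.imread(f'pics/{n}0.png') for n in('scene','side')]
cv2.imwrite('pics/both0.png',cv2.resize(np.vstack(a),(448,600)) if 0 else np.hstack([cv2.resize(x,(400,300)) for x in a]))
E
```

```text
0.0 [0.22249442 0.52967299 0.25243153] [-2.89852770e-04  1.97576427e-01  9.80287054e-01 -8.73994205e-04] 0.08520831589253654
scene [-0.042 -0.631  0.826]
side [-0.071 -0.596  0.657]
wrist [0.159 0.557 0.373]
```

View pics/scene0.png

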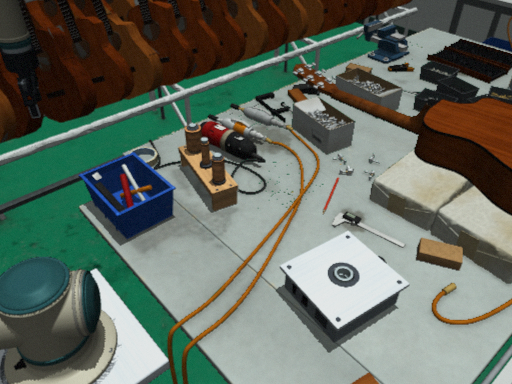

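View pics/side0.png

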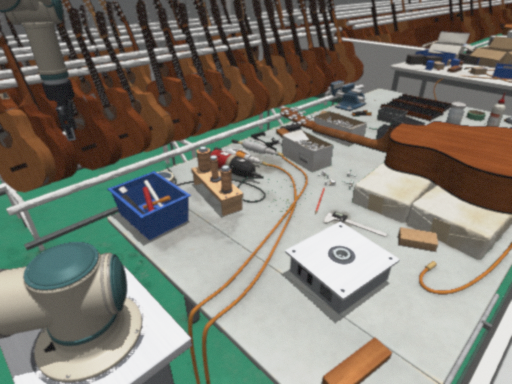

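The scene picture shows the rack at about (208,172), with drums at (193,137), (205,152) and (218,168), and the spindle nose at (344,273). The side picture shows the same drums at about (203,158), (213,170) and (226,180), and the nose at (342,254). Next I'll measure them with depth.

```bash
cat > m.py <<'E'
from h import *
for n,box,sb in(('scene',(110,215,170,250),(240,310,300,390)),('side',(135,220,180,255),(225,285,300,390))):
    z=np.load(f'pics/{n}0.npz'); d=z['d'].astype(float); P=cloud(d,z); p=z['p']
    y0,y1,x0,x1=box; Q=P[y0:y1,x0:x1]
    ok=d[y0:y1,x0:x1]>0
    # bolt-head/drum tops: points z 0.135..0.165 and drums 0.08..0.144
    for lo,hi in((.147,.16),(.136,.147),(.08,.136)):
        m=(ok&(Q[...,2]>lo)&(Q[...,2]<hi)).astype(np.uint8)
        k,l,st,c=cv2.connectedComponentsWithStats(m)
        for j in range(1,k):
            if st[j,4]>5:
                q=Q[l==j]; print(n,lo,st[j],'med',np.median(q,0).round(4),'min',q.min(0).round(3),'max',q.max(0).round(3))
    m=ok&(Q[...,2]>.058)&(Q[...,2]<.072)
    q=Q[m]; print('racktop',cv2.minAreaRect((q[:,:2]*1000).astype(np.float32)),np.median(q[:,2]))
    y0,y1,x0,x1=sb; S=P[y0:y1,x0:x1]; g=cv2.cvtColor(p,cv2.COLOR_RGB2GRAY)[y0:y1,x0:x1]
    m=((g<110)&(S[...,2]>.06)&(d[y0:y1,x0:x1]>0)).astype(np.uint8)
    m0=(g<140).astype(np.uint8)
    cs,_=cv2.findContours(m0,cv2.RETR_EXTERNAL,cv2.CHAIN_APPROX_NONE)
    i=z; C=-i['R'].T@i['t']
    for c in cs:
        if len(c)>20:
            uv=c[:,0]+[x0,y0]; r=np.c_[(uv[:,0]-i['cx'])/i['fx'],(uv[:,1]-i['cy'])/i['fy'],np.ones(len(uv))]@i['R']
            w=C+r*((.081-C[2])/r[:,2])[:,None]
            print(n,'dark blob px',uv.mean(0).round(1),'circle mm',cv2.minEnclosingCircle((w[:,:2]*1000).astype(np.float32)))
    tt=S[(S[...,2]>.073)&(S[...,2]<.088)]; print('table z',np.median(tt[:,2]),cv2.minAreaRect((tt[:,:2]*1000).astype(np.float32)))
    # obstacles in corridor: max height map
    W=P[d>0]; 
    for X in np.arange(.1,.9,.1):
        print(round(X,1),[ (lambda a: round(float(a.max()),2) if len(a) else None)(W[(abs(W[:,0]-X)<.05)&(abs(W[:,1]-Y)<.05),2]) for Y in np.arange(.7,-.5,-.1)])
E
python3 m.py; python3 - <<'E'
import cv2
a=cv2.imread('pics/scene0.png')[105:215,165:275]; b=cv2.imread('pics/wrist0.png')
cv2.imwrite('pics/c1.png',cv2.hconcat([cv2.resize(a,(384,384),interpolation=2),cv2.resize(b,(400,384))]))
E
```

```text
scene 0.147 [17 13 11  7 37] med [0.5609 0.3272 0.1522] min [0.545 0.31  0.147] max [0.578 0.34  0.156]
scene 0.147 [31 27  7  6 33] med [0.5424 0.2431 0.1524] min [0.535 0.232 0.147] max [0.552 0.255 0.156]
scene 0.147 [43 43  9  8 42] med [0.5228 0.1616 0.1522] min [0.511 0.152 0.147] max [0.537 0.172 0.155]
scene 0.136 [ 15  14  17  11 104] med [0.5549 0.3179 0.1425] min [0.539 0.303 0.136] max [0.586 0.353 0.147]
scene 0.136 [31 31  9  6 32] med [0.5381 0.2387 0.1424] min [0.533 0.234 0.137] max [0.554 0.25  0.147]
scene 0.136 [41 45 14  9 68] med [0.5196 0.1541 0.1436] min [0.508 0.145 0.137] max [0.542 0.178 0.147]
scene 0.08 [ 15  20  26  34 391] med [0.5447 0.3064 0.1093] min [0.531 0.231 0.08 ] max [0.582 0.346 0.136]
scene 0.08 [ 42  51  14  21 223] med [0.5164 0.1498 0.1091] min [0.507 0.143 0.08 ] max [0.54  0.175 0.136]
scene 0.08 [ 0 74  6 11 42] med [0.3952 0.1871 0.0959] min [0.386 0.18  0.08 ] max [0.403 0.204 0.1  ]
racktop ((575.485595703125, 272.9888000488281), (402.96002197265625, 207.9710235595703), 41.57271194458008) 0.06500856486853576
scene dark blob px [381.
[... 2513 characters left out ...]
1824588 ((522.5559692382812, -280.46484375), (192.57508850097656, 204.83497619628906), 81.51776123046875)
0.1 [None, None, None, 0.6, 0.62, None, 0.0, 0.21, 0.2, 0.0, None, None]
0.2 [None, 0.56, 0.61, 0.61, 0.62, 0.1, 0.0, 0.0, 0.01, 0.01, 0.0, 0.0]
0.3 [None, 0.33, 0.61, 0.1, 0.1, 0.1, 0.0, 0.0, 0.01, 0.01, 0.0, 0.03]
0.4 [-0.81, -0.81, -0.81, 0.1, 0.1, 0.1, 0.0, 0.0, 0.01, 0.08, 0.08, 0.08]
0.5 [-0.81, 0.0, 0.03, 0.07, 0.15, 0.15, 0.15, 0.02, 0.01, 0.08, 0.08, 0.08]
0.6 [None, 0.0, 0.0, 0.07, 0.16, 0.15, 0.07, 0.02, 0.01, 0.08, 0.08, 0.08]
0.7 [None, None, 0.0, 0.07, 0.08, 0.06, 0.01, 0.02, 0.02, 0.02, 0.0, 0.02]
0.8 [None, -0.0, 0.04, 0.06, 0.04, 0.02, 0.01, 0.02, 0.07, 0.08, 0.07, 0.08]
```

View pics/c1.png

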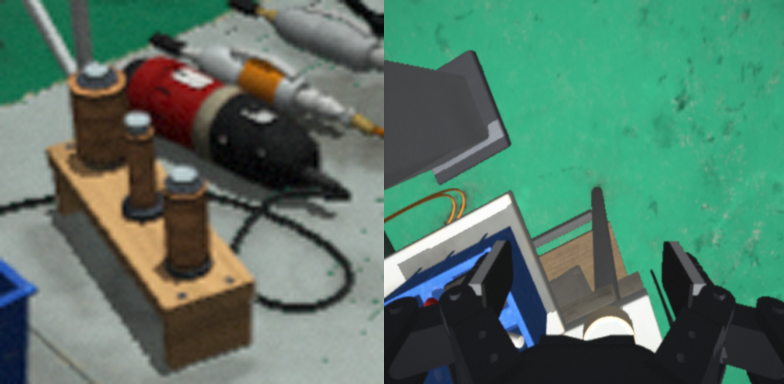

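The crop shows the thick drum at the far left end of the rack, at about (0.561, 0.326). The thin drum is in the middle at (0.543, 0.243) and the medium one at (0.523, 0.161). They are 85 mm apart and their tops are at z 0.152, as they should be. The socket is at about (0.519, -0.281). I'll grip across the rack, so the tool's y axis points along about -13°.

Call:
drive_tool --pt "-0.7 -0.1 0 0.6" --pt "-2.0 -0.3 0 1.7" --pt "-3.5 -0.5 0 2.8" --pt "-5.0 -0.7 0 3.9" --pt "-6.5 -0.9 0 5.0" --pt "-8.0 -1.1 0 6.1" --pt "-9.2 -1.3 0 7.2" --pt "-10.0 -1.5 0 8.0" --grip 85 --newtons 60

```text
clock: 0.82
position: [0.4415, 0.3968, 0.2528]
ee_rot: [0.001, 0.582, 0.813, -0.0]
contact_force: [-0.7, 0.1, -0.8]
width: 0.085
gripper_force: 0.0
```

```bash
cat >> h.py <<'E'
from scipy.spatial.transform import Rotation as Ro
def rel(target,yang=None):
    s=get_state(); q=s['ee_rot']; R=Ro.from_quat([q[1],q[2],q[3],q[0]]).as_matrix()
    d=R.T@(np.array(target)-s['position'])/.025
    a=np.degrees(np.arctan2(R[1,1],R[0,1])); t=None if yang is None else (a-yang)/6
    print('clk',round(s['clock'],2),'pos',np.round(s['position'],4),'yang',round(a,1),'q',np.round(s['qpos'],2),'F',np.round(s['contact_force'],1),'w',round(s['width'],4),'units',d.round(2),'turn',t)
    return R
E
python3 - <<'E'
from h import *
rel([.561,.326,.253],-12.9)
z=np.load('pics/scene0.npz'); P=cloud(z['d'].astype(float),z)[z['d']>0]
y=np.array([.975,-.2235]);x=np.array([.2235,.975]); r=P[:,:2]-[.561,.326]
for lo,hi in((-75,-45),(-45,-25),(25,45),(45,75)):
    m=(r@y>lo/1e3)&(r@y<hi/1e3)&(abs(r@x)<.018); print(lo,hi,m.sum(),P[m,2].max() if m.any() else 0)
E
```

```text
clk 0.82 pos [0.4415 0.3968 0.2528] yang 18.8 q [ 0.62  0.3   1.47 -0.    1.37  0.29] F [-0.7  0.1 -0.8] w 0.085 units [-4.22  3.61 -0.  ] turn 5.281643269192313
-75 -45 71 0.0015012764789706181
-45 -25 91 0.06898230724907706
25 45 0 0
45 75 0 0
```

Call:
drive_tool --pt "-0.5 0.4 0 0.6" --pt "-1.3 1.1 0 1.6" --pt "-2.2 1.9 0 2.7" --pt "-3.0 2.6 0 3.7" --pt "-3.7 3.2 0 4.6" --pt "-4.2 3.6 0 5.3" --pt "-4.2 3.6 0 5.3" --pt "-4.2 3.6 0 5.3"

```text
clock: 1.48
position: [0.5583, 0.3287, 0.2526]
ee_rot: [-0.001, 0.78, 0.625, -0.001]
contact_force: [0.1, 0.3, 0.1]
width: 0.0847
gripper_force: 0.0
```

```bash
cat > w.py <<'E'
from h import *
import sys
tag=sys.argv[1]
R=rel([.561,.326,.253],-12.9)
p,d,i=snap('wrist'); np.savez(f'pics/w{tag}.npz',p=p,d=d,**{k:np.asarray(i[k]) for k in('fx','fy','cx','cy','R','t')})
cv2.imwrite(f'pics/w{tag}.png',p[...,::-1])
P=cloud(d.astype(float),i)
for lo,hi in((.149,.16),(.139,.1475)):
    m=((d>0)&(P[...,2]>lo)&(P[...,2]<hi)).astype(np.uint8)
    k,l,st,c=cv2.connectedComponentsWithStats(m)
    for j in range(1,k):
        if st[j,4]>60:
            q=P[l==j]; (cc,rr)=cv2.minEnclosingCircle((q[:,:2]*1000).astype(np.float32)); print(lo,st[j],np.median(q,0).round(4),np.round(cc,1),round(rr,1))
E
python3 w.py 1
```

```text
clk 1.48 pos [0.5583 0.3287 0.2526] yang -12.6 q [0.42 0.39 1.34 0.   1.42 0.64] F [0.1 0.3 0.1] w 0.0847 units [-0.08  0.13 -0.02] turn 0.05230990563369028
0.149 [253 180  28  28 598] [0.5633 0.3321 0.1537] [563.3 331.6] 9.9
0.149 [254 284  25  25 498] [0.545  0.2501 0.1535] [544.5 248.9] 10.3
0.139 [ 235  158   64   63 2373] [0.5639 0.3359 0.1445] [563.2 331.6] 24.1
0.139 [252 275  29  22 266] [0.5469 0.2569 0.1433] [545.1 249.6] 11.9
```

View pics/w1.png

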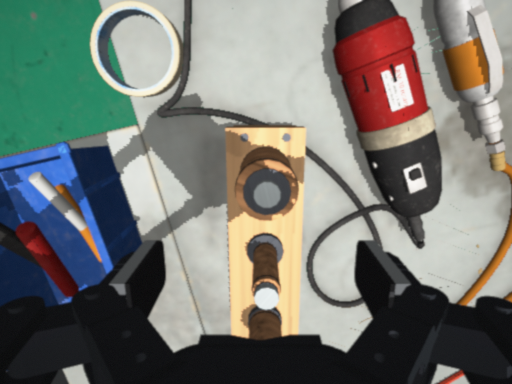

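The wrist picture shows the thick drum's bolt head at (267,194), where it fits a circle of radius 9.9 mm centred at (0.5633, 0.3316). The thin drum is below it and the drill tip, at (418,240), is clear of the fingers. I'll go down now.

Call:
drive_tool --pt "0.0 0.0 0.5 0" --pt "0.1 0.1 1.4 0" --pt "0.1 0.1 2.4 0" --pt "0.1 0.1 3.4 0" --pt "0.1 0.1 4.3 0" --pt "0.1 0.1 5.0 0" --pt "0.1 0.1 5.2 0" --pt "0.1 0.1 5.2 0"

```text
clock: 2.2
position: [0.5591, 0.3315, 0.1219]
ee_rot: [-0.001, 0.78, 0.626, -0.002]
contact_force: [0.3, 0.1, 0.0]
width: 0.0852
gripper_force: 0.0
```

```bash
python3 - <<'E'
from h import *
rel([.563,.331,.122],-12.9)
E
```

```text
clk 2.2 pos [0.5591 0.3315 0.1219] yang -12.5 q [0.43 0.48 1.52 0.   1.14 0.65] F [0.3 0.1 0. ] w 0.0852 units [ 0.01  0.16 -0.01] turn 0.07137664937171302
```

Call:
drive_tool --pt "0 0.15 0 0" --pt "0 0.15 0 0" --pt "0 0.15 0 0" --pt "0 0.15 0 0" --pt "0 0.15 0 0" --pt "0 0.15 0 0" --pt "0 0.15 0 0" --pt "0 0.15 0 0" --grip 40 --newtons 60

```text
clock: 2.87
position: [0.5655, 0.3308, 0.1252]
ee_rot: [0.0, 0.78, 0.625, 0.001]
contact_force: [-1.0, 0.6, 6.0]
width: 0.0472
gripper_force: 61.0
```

Call:
drive_tool --pt "0 0 -0.4 0" --pt "0 0 -1.2 0" --pt "0 0 -2.2 0" --pt "0 0 -3.3 0" --pt "0 0 -4.6 0" --pt "0 0 -5.9 0" --pt "0 0 -6.7 0" --pt "0 0 -7.0 0"

```text
clock: 3.53
position: [0.5662, 0.3306, 0.303]
ee_rot: [0.001, 0.78, 0.625, 0.004]
contact_force: [0.8, 0.4, -1.6]
width: 0.0467
gripper_force: 61.7
```

```bash
python3 - <<'E'
from h import *
rel([.5185,-.281,.29],-12.9)
p,d,i=snap('scene'); cv2.imwrite('pics/s2.png',cv2.resize(p[60:260,100:420,::-1],(800,500)))
E
```

```text
clk 3.53 pos [0.5662 0.3306 0.303 ] yang -12.6 q [ 0.42  0.38  1.23 -0.    1.52  0.64] F [ 0.8  0.4 -1.6] w 0.0467 units [-24.29   3.47   0.44] turn 0.04944763697223179
```

View pics/s2.png

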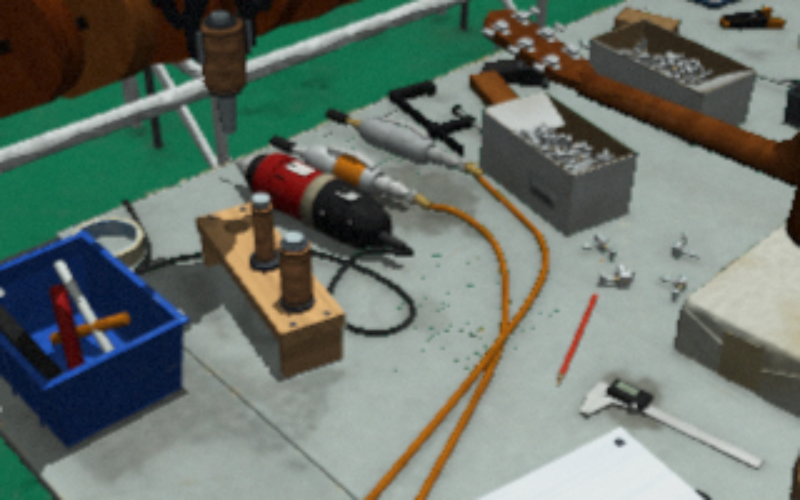

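The scene picture shows the drum held upright at about (225,60) in the crop. The thin and medium drums are still in the rack. Now I'll carry it to the sander.

Call:
drive_tool --pt "-0.4 0.0 0 0" --pt "-1.4 0.2 0 0" --pt "-2.8 0.4 0 0" --pt "-4.3 0.6 0 0" --pt "-5.8 0.8 0 0" --pt "-7.3 1.0 0 0" --pt "-8.8 1.2 0 0" --pt "-10.3 1.5 0 0"

```text
clock: 4.25
position: [0.5426, 0.0686, 0.2956]
ee_rot: [-0.002, 0.78, 0.625, -0.002]
contact_force: [0.4, -0.0, -2.5]
width: 0.047
gripper_force: 61.7
```

Call:
drive_tool --pt "-1.5 0.2 0 0" --pt "-3.0 0.4 0 0" --pt "-4.5 0.6 0 0" --pt "-6.0 0.8 0 0" --pt "-7.5 1.0 0 0" --pt "-9.0 1.2 0 0" --pt "-10.3 1.4 0 0" --pt "-11.2 1.6 0 0"

```text
clock: 4.92
position: [0.5206, -0.2142, 0.2954]
ee_rot: [-0.002, 0.781, 0.624, -0.002]
contact_force: [-0.3, -0.2, -1.7]
width: 0.0468
gripper_force: 61.7
```

Call:
drive_tool --pt "-0.7 0.1 0 0" --pt "-1.5 0.2 0 0" --pt "-2.1 0.3 0 0" --pt "-2.5 0.4 0 0" --pt "-2.7 0.4 0 0" --pt "-2.7 0.4 0 0" --pt "-2.7 0.4 0 0" --pt "-2.7 0.4 0 0"

```text
clock: 5.58
position: [0.5184, -0.2782, 0.2982]
ee_rot: [-0.0, 0.78, 0.626, 0.0]
contact_force: [-0.3, 0.3, -2.0]
width: 0.047
gripper_force: 61.7
```

```bash
python3 - <<'E'
from h import *
rel([.5185,-.281,.30],-12.9)
for n in('wrist','side','scene'):
    p,d,i=snap(n); np.savez(f'pics/{n}3.npz',p=p,d=d,**{k:np.asarray(i[k]) for k in('fx','fy','cx','cy','R','t')})
    cv2.imwrite(f'pics/{n}3.png',p[...,::-1])
a=cv2.imread('pics/wrist3.png');b=cv2.imread('pics/side3.png')[150:310,260:420];c=cv2.imread('pics/scene3.png')[150:310,260:420]
b,c=[cv2.resize(x,(288,288)) for x in(b,c)]
cv2.imwrite('pics/v3.png',np.hstack([cv2.copyMakeBorder(a,0,192,0,0,0),np.vstack([b,c])]))
E
```

```text
clk 5.58 pos [ 0.5184 -0.2782  0.2982] yang -12.5 q [-0.61  0.28  1.39  0.    1.47 -0.39] F [-0.3  0.3 -2. ] w 0.047 units [-0.11  0.03 -0.07] turn 0.060259508580445896
```

View pics/v3.png

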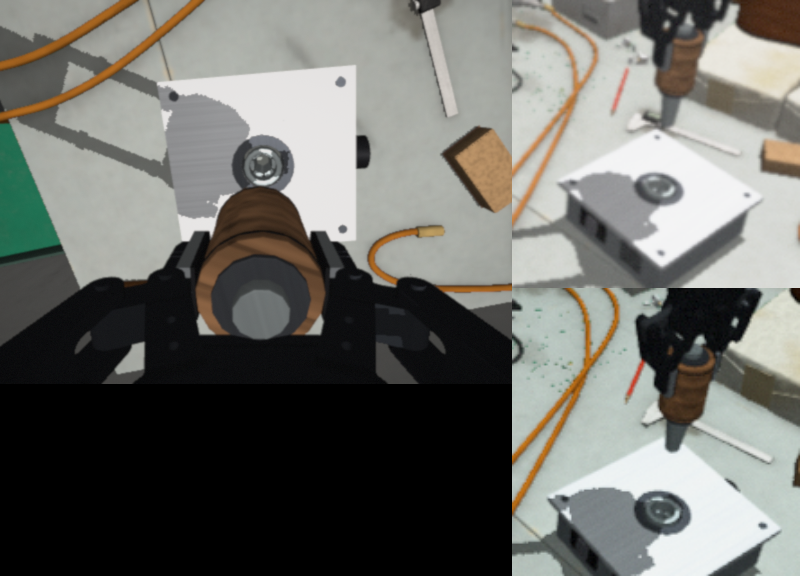

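The wrist picture shows the nose ring centred near (263,164) and the held drum's bolt head at (262,313). Next I'll compare the positions of the two.

```bash
cat > n.py <<'E'
from h import *
import sys
z=np.load(f'pics/wrist{sys.argv[1]}.npz'); d=z['d'].astype(float); P=cloud(d,z); g=cv2.cvtColor(z['p'],cv2.COLOR_RGB2GRAY)
def fit(m,t):
    k,l,st,_=cv2.connectedComponentsWithStats(m.astype(np.uint8))
    for j in range(1,k):
        if st[j,4]>40:
            q=P[l==j]; c,r=cv2.minEnclosingCircle((q[:,:2]*1000).astype(np.float32)); print(t,st[j],'med',np.median(q,0).round(4),'circ',np.round(c,1),round(r,1))
W=np.zeros(d.shape,bool); W[125:200,222:302]=1
tb=P[40:350,160:350]; tz=np.median(tb[(tb[...,2]>.07)&(tb[...,2]<.09)][:,2]); print('tz',tz)
fit(W&(P[...,2]>tz+.0025)&(P[...,2]<tz+.01),'nose')
fit(W&(P[...,2]<tz-.004),'mouth')
B=np.zeros(d.shape,bool); B[255:350,200:330]=1
zt=np.percentile(P[305:320,255:270,2],50); print('head z',zt)
fit(B&(abs(P[...,2]-zt)<.003),'head')
for a in (.03,.05,.07): # drum side slices
    pass
E
python3 n.py 3; python3 - <<'E'
import sys; sys.path.insert(0,'.')
from h import *
# drum/shank axis from side & scene: centroid rays at slices, plus nose ring ellipse
for n in('side','scene'):
    z=np.load(f'pics/{n}3.npz'); d=z['d'].astype(float); P=cloud(d,z); C=-z['R'].T@z['t']
    ok=(d>0)&(np.hypot(P[...,0]-.518,P[...,1]+.278)<.05)
    for lo,hi,r in((.19,.2,.009),(.20,.21,.0100),(.212,.226,.0115),(.247,.262,.024)):
        q=P[ok&(P[...,2]>lo)&(P[...,2]<hi)]
        if len(q)<5: print(n,lo,len(q)); continue
        v=np.median(q,0)-C; h=v[:2]/np.linalg.norm(v[:2])
        t=np.array([-h[1],h[0]]); lat=(q[:,:2]-C[:2])@t
        # axis = silhouette mid laterally, front + r in depth
        f=np.percentile((q[:,:2]-C[:2])@h,10)
        print(n,lo,len(q),'axis',(C[:2]+t*(lat.min()+lat.max())/2+h*(f+r)).round(4),'halfw',round((lat.max()-lat.min())/2,4))
    m=ok&(P[...,2]>.0805)&(P[...,2]<.09); q=P[m]
    print(n,'nose',cv2.minEnclosingCircle((q[:,:2]*1000).astype(np.float32)),np.median(q[:,2]))
E
```

```text
tz 0.07786895001215453
nose [244 148  38  38 549] med [ 0.5209 -0.278   0.0825] circ [ 520.8 -278.7] 20.2
mouth [241 145  43  42 255] med [ 0.5221 -0.2801  0.0575] circ [ 520.3 -280.2] 23.8
mouth [250 154  26  25 503] med [ 0.5191 -0.2854  0.0586] circ [ 520.  -285.9] 18.9
head z 0.32690342000809125
head [ 232  283   58   56 2502] med [ 0.5183 -0.277   0.3268] circ [ 518.1 -278.1] 10.3
side 0.19 29 axis [ 0.5175 -0.2801] halfw 0.0077
side 0.2 27 axis [ 0.518  -0.2794] halfw 0.0091
side 0.212 49 axis [ 0.5184 -0.279 ] halfw 0.0109
side 0.247 127 axis [ 0.5186 -0.2793] halfw 0.0238
side nose ((520.9214477539062, -286.5205993652344), 42.18998336791992) 0.08212530997114345
scene 0.19 26 axis [ 0.5155 -0.2796] halfw 0.0081
scene 0.2 33 axis [ 0.5166 -0.2807] halfw 0.0084
scene 0.212 55 axis [ 0.5176 -0.2795] halfw 0.0107
scene 0.247 149 axis [ 0.5177 -0.2793] halfw 0.0239
scene nose ((513.0392456054688, -284.14154052734375), 46.51399230957031) 0.08170040769302045
```

The offset is 2.7 mm along the tool's y axis. I'll correct that and lower the drum.

Call:
drive_tool --pt "0 0.1 0.4 0" --pt "0 0.1 1.2 0" --pt "0 0.1 2.2 0" --pt "0 0.1 3.2 0" --pt "0 0.1 4.1 0" --pt "0 0.1 4.7 0" --pt "0 0.1 5.0 0" --pt "0 0.1 5.0 0" --newtons 90

```text
clock: 6.4
position: [0.5209, -0.2792, 0.1713]
ee_rot: [-0.001, 0.78, 0.625, 0.0]
contact_force: [0.8, -0.5, -2.2]
width: 0.0463
gripper_force: 92.7
```

Call:
drive_tool --pt "0 0 0.1 0" --pt "0 0 0.2 0" --pt "0 0 0.3 0" --pt "0 0 0.4 0" --pt "0 0 0.5 0" --pt "0 0 0.6 0" --pt "0 0 0.7 0" --pt "0 0 0.7 0"

```text
clock: 7.07
position: [0.5218, -0.2798, 0.1558]
ee_rot: [0.001, 0.78, 0.625, 0.001]
contact_force: [4.3, 0.8, -1.4]
width: 0.0464
gripper_force: 92.4
```

Call:
drive_tool --pt "0 0 0.1 0" --pt "0 0 0.15 0" --pt "0 0 0.2 0" --pt "0 0 0.25 0" --pt "0 0 0.3 0" --pt "0 0 0.35 0" --pt "0 0 0.4 0" --pt "0 0 0.4 0"

```text
clock: 7.73
position: [0.522, -0.2799, 0.1471]
ee_rot: [0.001, 0.78, 0.625, 0.001]
contact_force: [4.1, 2.3, 6.8]
width: 0.0465
gripper_force: 93.2
```

Call:
drive_tool --pt "0 0.03 0.05 0" --pt "0 0.03 0.1 0" --pt "0 0.03 0.15 0" --pt "0 0.03 0.2 0" --pt "0 0.03 0.25 0" --pt "0 0.03 0.3 0" --pt "0 0.03 0.3 0" --pt "0 0.03 0.3 0"

```text
clock: 8.4
position: [0.5222, -0.28, 0.1422]
ee_rot: [0.002, 0.78, 0.625, 0.001]
contact_force: [0.3, 5.8, 22.0]
width: 0.0467
gripper_force: 94.9
```

Call:
drive_tool --pt "0 0 0.05 0" --pt "0 0 0.1 0" --pt "0 0 0.15 0" --pt "0 0 0.15 0" --pt "0 0 0.15 0" --pt "0 0 0.15 0" --pt "0 0 0.15 0" --pt "0 0 0.15 0"

```text
clock: 9.07
position: [0.5222, -0.28, 0.1421]
ee_rot: [0.003, 0.78, 0.625, 0.001]
contact_force: [-5.6, 8.7, 39.2]
width: 0.0463
gripper_force: 96.6
```

```bash
python3 - <<'E'
from h import *
p,d,i=snap('wrist'); np.savez('pics/wrist4.npz',p=p,d=d,**{k:np.asarray(i[k]) for k in('fx','fy','cx','cy','R','t')})
P=cloud(d.astype(float),i); print('head z',np.median(P[305:320,255:270,2]))
tb=P[40:300,100:420]; print('table',np.median(tb[(tb[...,2]>.07)&(tb[...,2]<.09)][:,2]))
E
```

```text
head z 0.17084353905054883
table 0.07787138790244036
```

The drum is home: its head is at z 0.1708, so the origin is at 0.083, and the force climbs with no further travel. I'll ease off the load and release.

Call:
drive_tool --pt "0 0 -0.1 0" --pt "0 0 -0.2 0" --pt "0 0 -0.25 0" --pt "0 0 -0.25 0" --pt "0 0 -0.25 0" --pt "0 0 -0.25 0" --pt "0 0 -0.25 0" --pt "0 0 -0.25 0" --newtons 40

```text
clock: 9.78
position: [0.5223, -0.28, 0.1423]
ee_rot: [0.001, 0.78, 0.625, 0.001]
contact_force: [2.2, 4.6, 12.3]
width: 0.0468
gripper_force: 93.6
```

Call:
drive_tool --pt "0 0 0 0" --pt "0 0 0 0" --pt "0 0 0 0" --pt "0 0 0 0" --pt "0 0 0 0" --pt "0 0 0 0" --pt "0 0 0 0" --pt "0 0 0 0" --grip 85

```text
clock: 10.45
position: [0.5215, -0.28, 0.1406]
ee_rot: [-0.0, 0.78, 0.625, -0.0]
contact_force: [-0.7, -0.8, -0.5]
width: 0.0849
gripper_force: 0.0
```

Call:
drive_tool --pt "0 0 -0.3 0" --pt "0 0 -0.9 0" --pt "0 0 -1.7 0" --pt "0 0 -2.7 0" --pt "0 0 -3.7 0" --pt "0 0 -4.5 0" --pt "0 0 -5.0 0" --pt "0 0 -5.0 0"

```text
clock: 11.12
position: [0.523, -0.2809, 0.27]
ee_rot: [0.004, 0.78, 0.625, 0.001]
contact_force: [0.3, 0.2, 0.3]
width: 0.0851
gripper_force: 0.0
```

```bash
python3 - <<'E'
from h import *
rel([.5208,-.2787,.25])
p,d,i=snap('wrist'); P=cloud(d.astype(float),i)
m=((d>0)&(P[...,2]>.166)&(P[...,2]<.19)).astype(np.uint8)
k,l,st,_=cv2.connectedComponentsWithStats(m)
for j in range(1,k):
    if st[j,4]>60: q=P[l==j]; print(st[j],np.median(q,0).round(4),cv2.minEnclosingCircle((q[:,:2]*1000).astype(np.float32)))
b=snap('side')[0]; a=snap('scene')[0]
cv2.imwrite('pics/v5.png',np.hstack([cv2.resize(x[110:350,150:420],(400,356))[...,::-1] for x in(a,b)]))
E
```

```text
clk 11.12 pos [ 0.523  -0.2809  0.27  ] yang -12.6 q [-0.61  0.29  1.44  0.    1.4  -0.39] F [0.3 0.2 0.3] w 0.0851 units [ 0.07 -0.11  0.8 ] turn None
[244 183  27  28 594] [ 0.5214 -0.2788  0.1708] ((521.3519897460938, -279.3725280761719), 9.98558521270752)
```

View pics/v5.png

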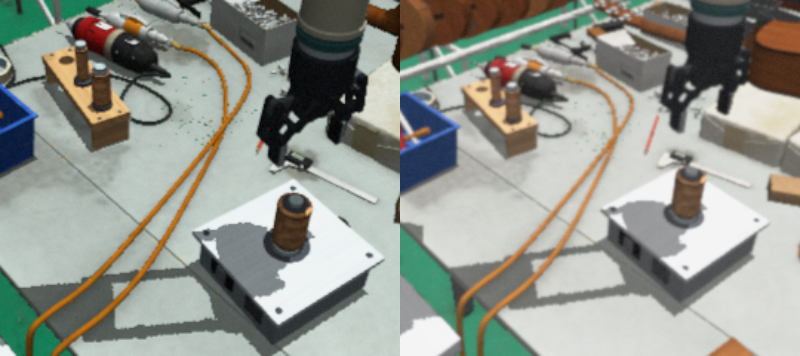

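The picture shows the thick drum upright in the socket, at (292,222) on the left and (687,195) on the right. Its head is at z 0.1708 and within about 1 mm of the nose axis, the gripper is clear, and the other two drums are still in the rack. I'm handing the job in.

```bash
python3 -c "
from rig import order
print(order.sign_off())"
```

```text
the job is handed in; nothing more can be done
None
```

I fitted the thick drum to the sander, pushed it home with its collar on the spindle nose and released it upright, with the medium and thin drums still in the rack, and handed the job in; no verdict came back.

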